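# Draw and hold the index plunger of the ferrule fixture

### The arm

A 6-joint arm with a two-finger parallel gripper is mounted at the origin on the work surface; the furniture and walls round the work are solid. World frame = base frame: x ahead of the robot, y to its left, z up, the work surface at z = 0. Lengths are in m, angles in rad, forces in N, time in s.
With the tool pointing down it reaches from about 0.25 to 0.725 m from the base axis. Payload 4 kg.
Tool frame: the origin (TCP) lies on the centre line of the jaws, within the pads' length; the fingertips stand 11 mm ahead of it and the grasp point (between the pads) lies 8 mm behind it (bot.nose_length is the distance from the TCP to the fingertips, in m); z points along the fingers, y is the direction in which the jaws open and shut (so a half turn about z gives the same grasp; the last joint's range is limited). The gripper opens to 85 mm and grips with 20 to 120 N. Pads are 22 mm wide; open, the fingers measure 114 mm over their backs; the gripper's body (76 mm by 85 mm) begins 54 mm behind the grasp point. The pads swing forward as they close: fully open they stand 13 mm farther back than shut.
Start: joints at [1.226, 0.241, 0.005, 1.335, 0, 1.571], TCP at [0.169, 0.471, 0.242] pointing down, gripper open.
Joint ranges: [-2.72, 2.72], [-1.05, 1.87], [-1.09, 1.28], [-1.99, 2.15], [-1.42, 1.44], [-3.14, 3.14]. Speed limits (rad/s): [2.79, 2.79, 3.14, 3.14, 3.14, 3.14].

### API

Orientations are given as a unit quaternion [x, y, z, w].
In Python, from workcell import bot gives the robot as it stands.
- The arm moves only by the tool play_rows, never from a script. Its argument "plan" is one flat list of numbers, 6 for each row, row after row: the shift along the tool's x, y, z in mm, then the turn, a rotation vector about the tool's x, y, z in rad. A call has 1 to 20 rows; each row shifts and turns the commanded pose from where the row before left it, along the tool's axes as they then stand; what a row does not reach is not made up. A row lasts 1/8 s, in which the tool goes at most 62.5 mm and 10.7 degrees, less where a joint would pass 70% of its speed; a pose out of reach is approached as far as the arm can. A call with a gripper value outside its range is refused whole. "hand" is the opening in per cent of the stroke, from 0 (shut) to 100 (fully open), set as the call begins (left out, the last holds). The fingers move at their own pace and stop on an object; the grip force is fixed at half the most. Time passes only in rows, so rows that do not move let the fingers close. It gives the time, the measured TCP pose, the force and the opening at its end, in the units of the state.
- bot.get_obs(): the state, without advancing time (a new reading comes with each control period).
- bot.camera(name): name is "scene" or "top" or "wrist"; returns a dict with "frame" (420x560x3 uint8, blue, green, red), "range_z" (420x560 float32, m along the optical axis (not along the pixel's ray), 0 where there is no reading), "K" (3x3 intrinsics, pixels), "dist" ([k1, k2, p1, p2, k3] as OpenCV has them; the pictures are not rectified), "cam_to_world" (4x4, takes a point from camera to world coordinates). Camera axes: x right, y down, z forward; pixel columns grow to the right and rows downward; lengths in m; the calibration is good to about 2 mm. A picture is of the moment at which its call begins.
- bot.job_done(): hands the job in, once; it reports no verdict.
Trained networks look in the newest picture that a camera, given by its name, has taken for a name from the list of things; names that differ only in an ending like _2 or _b are one class to them, and where a whole thing is asked for, a point or a joint stands for the part that bears it (a point fixed in the world has none). Each returns a list of dicts, best first, with "p" (0 to 1); they miss things now and then, are a little off and sometimes report something else, mostly with a low value. They report only what shows in the picture. A call takes as long as a camera call.
- bot.outline_of(query, camera): "mask" (420x560 bool, what is visible of it) and "point" ([row, column] in pixels, amid what is visible of it).
The state is a dict: "clock": time; "joint_pos": joint angles; "joint_vel": joint speeds; "tau": joint torques, N m; "eef_pos": TCP position; "tool_rot": TCP orientation; "ft_force": force on the tool from outside, world axes, zero at the start; "ft_torque": the same for the moment, N m; "grip_width": finger opening in m.
Only numpy, scipy, OpenCV 4.12 (cv2) and the standard library are available. Lean on these libraries where they do the work, as an engineer would, in place of code of your own. Each camera call takes 0.05 s, during which the arm holds its last target.

### The job

The index plate of the ferrule fixture is about to be turned to its next hole by a second person. Slide the transport lock by its upright grip all the way to its end stop, so that its fork is clear of the plunger, and then pull the sprung plunger straight up by its round knob as far as it goes and keep it there: finish while still holding the knob in the gripper with the pin clear of its hole. Leave the brush head, the iron pot and the whetstone beside the fixture where they are.

Things in the scene. Friction and masses are not known exactly. Their poses are not given: they have to be found in the camera images.
- fixture: Indexing fixture fixed to the table; place and yaw vary. Origin on the table top below the plunger's vertical axis; +y runs from the plunger to the lock's grip and end stop, z up. Towards +y a column bears a level arm 42 mm wide in x, y from -21 to 121 mm, top 64 mm high; rails and end stop on it reach 77 mm. Foot: x to 66 mm either side, y from -112 to 125 mm.
- lock_slide (a joint): Transport lock, m: 0 fully locked, 0.045 at its end stop; grows along the fixture's +y. Starts locked, between 0 and 0.010. Light friction (about 3 N); stays where it is left. Its flat steel fork, 69 to 73 mm high, lies over the plunger's collar and blocks the plunger until the lock has moved about 30 mm.
- lock_grip (a point): Point on the lock's upright black grip, moves with it: middle of the grip in x and y, 99 mm above the table, 10 mm below the grip's top. The grip is a rounded block 20 mm in x, 24 mm in y, from 73 to 109 mm high. At lock value 0 it stands 55 mm from the plunger's axis along the fixture's +y. Axes as the fixture's.
- index_plunger (a joint): Sprung plunger, m: 0 = pin seated in its hole in the index plate, 0.022 = fully up against its stop. Moves vertically; its spring pulls down with about 5 to 6 N seated, 12 to 13 N fully up, so it snaps back when let go. The steel pin (8 mm thick) sits 14 mm deep, so fully up its tip is 8 mm clear above the plate.
- plunger_knob (a point): Black round fluted knob (solid index_plunger_c1) on top of the plunger, an upright cylinder 26 mm across and 30 mm high. This point is the middle of the knob, on its axis, 99 mm above the table when seated (knob from 84 to 114 mm), and rises with the plunger. Below the knob are a thin stem and a flat collar on the arm.
- work_ferrule: White ferrule ring, 68 mm across, 22 mm high, fixed on the steel index plate of the fixture (116 mm across, top 24 mm above the table). Origin at the centre of its underside, 46 mm from the plunger on the fixture's -y side. Not to be handled.
- brush_head: Bystander: round bristle brush head standing in a white ferrule, about 74 x 70 x 74 mm, loose on the table some 13 cm from the plunger on the fixture's +x side. Leave it alone.
- iron_pot: Bystander: small dark iron pot, 72 mm across, 40 mm high, loose on the table some 14 cm from the plunger on the fixture's -x side. Leave it alone.
- hone: Bystander: flat slate whetstone in its shoe, 109 x 67 x 18 mm, loose on the table some 14 cm from the plunger on the fixture's -x side. Leave it alone.

How it is judged:
On the way, in this order (a step that is already met when the one before it is completed fails the run):
1. the transport lock is slid to its end stop while the plunger is still seated (value of joint lock_slide above 0.041 m and value of joint index_plunger below 0.004 m), for 0.2 s.
2. the plunger is then pulled fully up by the gripper (value of joint lock_slide above 0.041 m and value of joint index_plunger above 0.019 m and contact force between the fingers and index_plunger_c1 above 3 N), for 0.3 s.
At the end, for the whole second after the job is handed in: The transport lock is within 4 mm of its end stop; the plunger is within 3 mm of fully up (pin clear of its hole), still, and held there by the gripper's fingers on the knob (contact force over 3 N) (all of step 2 and velocity of joint index_plunger between -0.01 and 0.01 m/s); the arm keeps its last pose, push and grip.
It fails at once if the brush head is pushed away or tipped (distance of brush_head from where it was at the start of the episode above 0.025 m or angle between brush_head's own z axis and vertical above 0.5 rad).
It fails at once if the iron pot is pushed away or tipped (distance of iron_pot from where it was at the start of the episode above 0.025 m or angle between iron_pot's own z axis and vertical above 0.5 rad).
It fails at once if the whetstone is pushed away or tipped (distance of hone from where it was at the start of the episode above 0.025 m or angle between hone's own z axis and vertical above 0.5 rad).
It also fails if it takes over 38 s, if anything falls off the work surface, if the arm or the gripper's body presses on something with over 40 N, if the wrist force passes 120 N, or if a joint passes its speed limit or range.

## Working session

There is one attempt and no reset: what is moved stays moved. The work goes in short steps, Python scripts to look and compute and a tool call to move; the robot and the scene stay as the last step left them, time stands still between calls to the robot, and variables do not carry over. Pictures are saved under pics/ and viewed, and the job is handed in when it is done.

Besides the shell and the picture viewer there is one more tool, called as name(argument=value, ...) on one line, values as JSON. play_rows: Moves the arm, as the interface text tells. Its arguments: {"type":"object","properties":{"plan":{"type":"array","items":{"type":"number"}},"hand":{"type":"number"}},"required":["plan"]}

```bash
ls; mkdir -p pics; cat > h.py <<'E'
import numpy as np, cv2
from workcell import bot
def world(c,uv):
    uv=np.array(uv,float).reshape(-1,2)
    n=cv2.undistortPoints(uv.reshape(-1,1,2),c['K'],np.array(c['dist'])).reshape(-1,2)
    z=c['range_z'][uv[:,1].astype(int),uv[:,0].astype(int)]
    p=np.c_[n*z[:,None],z]
    T=np.array(c['cam_to_world']); w=p@T[:3,:3].T+T[:3,3]
    return w[z>0]
E
python3 - <<'E'
from h import *
for n in ['scene','top']:
    c=bot.camera(n); cv2.imwrite(f'pics/{n}0.png',c['frame'])
    for q in ['plunger_knob','lock_grip','work_ferrule','brush_head','iron_pot','hone']:
        for d in bot.outline_of(q,n)[:1]:
            v,u=np.nonzero(d['mask']); w=world(c,np.c_[u,v])
            if len(w)==0: print(n,q,'none');continue
            zt=np.percentile(w[:,2],95); t=w[w[:,2]>zt-.006]
            print(n,q,round(d['p'],2),d['point'],len(u),'med',np.median(w,0).round(3),'ztop',zt.round(3),'topmid',((t.min(0)+t.max(0))/2).round(4),t.mean(0).round(4),np.ptp(t,0).round(3))
print(bot.get_obs())
E
```

```text
pics
scene plunger_knob 0.91 [193.9, 271.0] 358 med [0.555 0.049 0.104] ztop 0.116 topmid [0.5587 0.0526 0.1139] [0.5575 0.0518 0.1139] [0.026 0.026 0.008]
scene lock_grip 0.76 [186.6, 261.8] 525 med [0.573 0.092 0.078] ztop 0.11 topmid [0.5828 0.1024 0.1078] [0.5815 0.1011 0.1085] [0.025 0.027 0.008]
scene work_ferrule 0.76 [244.7, 285.3] 451 med [0.53  0.007 0.039] ztop 0.047 topmid [0.5395 0.0108 0.0453] [0.5372 0.0092 0.0443] [0.069 0.068 0.009]
scene brush_head 0.68 [201.7, 338.0] 1291 med [ 0.649 -0.03   0.056] ztop 0.067 topmid [ 0.6679 -0.0244  0.0656] [ 0.6651 -0.0244  0.0648] [0.063 0.062 0.009]
top plunger_knob 0.6 [212.3, 267.5] 191 med [0.557 0.052 0.114] ztop 0.117 topmid [0.5583 0.0517 0.1152] [0.5584 0.0524 0.1149] [0.025 0.025 0.008]
top lock_grip 0.82 [204.6, 245.7] 469 med [0.574 0.091 0.075] ztop 0.111 topmid [0.5819 0.1022 0.1096] [0.5816 0.1024 0.1096] [0.024 0.027 0.008]
top work_ferrule 0.59 [215.4, 281.7] 154 med [0.561 0.014 0.041] ztop 0.049 topmid [0.5388 0.0131 0.0469] [0.5389 0.0124 0.0465] [0.067 0.062 0.008]
top brush_head 0.83 [168.0, 299.5] 1011 med 
[... 375 characters left out ...]
0193] [0.09  0.092 0.008]
{'clock': 0.7, 'joint_pos': array([ 1.22600098e+00,  2.40579543e-01,  5.02851053e-03,  1.33516664e+00,
       -6.86127238e-06,  1.57078119e+00]), 'joint_vel': array([ 0.00049234,  0.00032751, -0.00101263, -0.00077969, -0.00027094,
       -0.00051985]), 'tau': array([ 2.53542748e-04, -3.72082222e+01,  2.52640969e+01,  9.83846294e-04,
        6.19857497e-05, -2.14678323e-06]), 'eef_pos': array([0.16901279, 0.47059634, 0.2423276 ]), 'tool_rot': array([1.71537515e-01, 9.85177588e-01, 3.81560475e-05, 1.01265245e-05]), 'ft_force': array([-0.64807056, -0.37176098,  0.13290373]), 'ft_torque': array([ 0.04602847,  0.03309398, -0.0035913 ]), 'grip_width': 0.08577053593322886}
```

View pics/scene0.png

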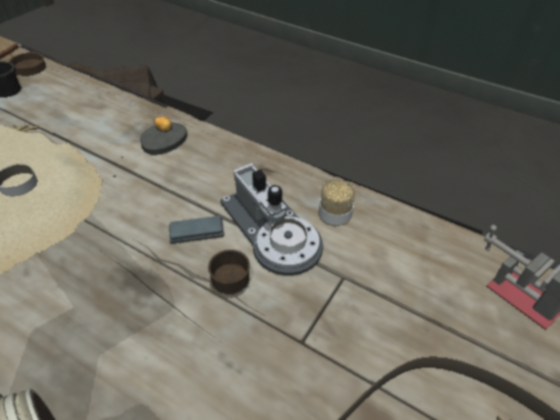

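View pics/top0.png

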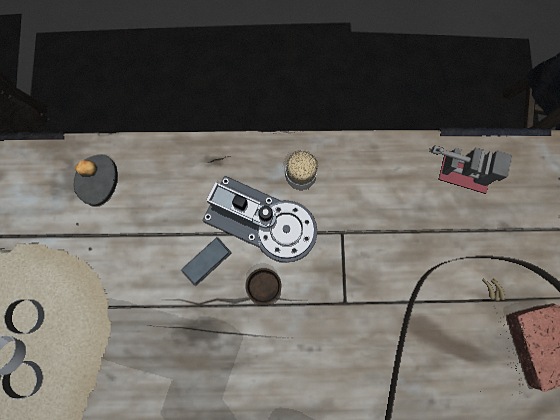

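```bash
cat >> h.py <<'E'
from scipy.spatial.transform import Rotation as Ro
def rows_to(goal,yang,nrows=None):
    """tool-frame delta: goal world TCP, wanted world angle of tool y (rad), tool down"""
    o=bot.get_obs(); R=Ro.from_quat(o['tool_rot'])
    d=R.inv().apply(np.array(goal)-o['eef_pos'])*1000
    y=np.array([np.cos(yang),np.sin(yang),0]); z=np.array([0,0,-1.]); x=np.cross(y,z)
    G=Ro.from_matrix(np.c_[x,y,z]); rv=(R.inv()*G).as_rotvec()
    print('shift mm',d.round(2),'rotvec',rv.round(4)); return d,rv
E
python3 -c "
from h import *
rows_to([.5818,.1022,.20],np.deg2rad(64.6-90))"
```

```text
shift mm [-513.01 -207.2    42.31] rotvec [ 1.0000e-04 -1.0000e-04  1.6693e+00]
```

play_rows(plan=[-43,-17,3.5,0,0,0,-43,-17,3.5,0,0,0,-43,-17,3.5,0,0,0,-43,-17,3.5,0,0,0,-43,-17,3.5,0,0,0,-43,-17,3.5,0,0,0,-43,-17,3.5,0,0,0,-43,-17,3.5,0,0,0,-43,-17,3.5,0,0,0,-43,-17,3.5,0,0,0,-43,-17,3.5,0,0,0,-40,-20,3.5,0,0,0,0,0,0,0,0,0.17,0,0,0,0,0,0.17,0,0,0,0,0,0.17,0,0,0,0,0,0.17,0,0,0,0,0,0.17,0,0,0,0,0,0.17,0,0,0,0,0,0.17,0,0,0,0,0,0.17], hand=100)

```text
clock: 3.2
eef_pos: [0.5818, 0.1023, 0.2002]
tool_rot: [0.755, 0.656, -0.0, -0.0]
ft_force: [-0.4, -0.1, 0.8]
grip_width: 0.0854
```

play_rows(plan=[0,0,0,0,0,0.155,0,0,0,0,0,0.155,0,0,0,0,0,0])

```text
clock: 3.58
eef_pos: [0.5818, 0.1024, 0.2002]
tool_rot: [0.845, 0.535, -0.0, -0.0]
ft_force: [-1.0, -0.0, 1.1]
grip_width: 0.085
```

```bash
python3 - <<'E'
from h import *
o=bot.get_obs(); print(o['clock'],o['eef_pos'],o['joint_pos'],o['ft_force'])
rows_to([.5818,.1022,.20],np.deg2rad(64.6-90))
n='wrist'; c=bot.camera(n); cv2.imwrite(f'pics/{n}1.png',c['frame'])
for q in ['plunger_knob','lock_grip']:
    for d in bot.outline_of(q,n)[:1]:
            v,u=np.nonzero(d['mask']); w=world(c,np.c_[u,v])
            if len(w)==0: print(n,q,'none');continue
            zt=np.percentile(w[:,2],95); t=w[w[:,2]>zt-.004]
            r=cv2.minAreaRect((t[:,:2]*1000).astype(np.float32))
            print(n,q,round(d['p'],2),d['point'],len(u),'ztop',zt.round(3),'topmid',((t.min(0)+t.max(0))/2).round(4),t.mean(0).round(4),np.ptp(t,0).round(3),r)
E
```

```text
3.575 [0.58183869 0.10236256 0.20022975] [ 1.74154868e-01  4.40803525e-01  1.81263484e-01  1.31136921e+00
 -1.51645717e-05  2.18713124e+00] [-1.01628648 -0.01070051  1.14189807]
shift mm [-0.16  0.03  0.23] rotvec [-0.0001  0.0001  0.0011]
wrist plunger_knob 0.91 [273.1, 287.0] 1205 ztop 0.116 topmid [0.56   0.0535 0.1147] [0.5602 0.0543 0.1148] [0.025 0.026 0.005] ((560.4158935546875, 53.58747863769531), (24.933834075927734, 24.679492950439453), 64.78047943115234)
wrist lock_grip 0.75 [217.4, 285.9] 1989 ztop 0.11 topmid [0.5835 0.1036 0.1089] [0.5838 0.1042 0.1093] [0.025 0.027 0.005] ((583.6495361328125, 103.7657470703125), (23.009000778198242, 19.753559112548828), 64.9774169921875)
```

View pics/wrist1.png

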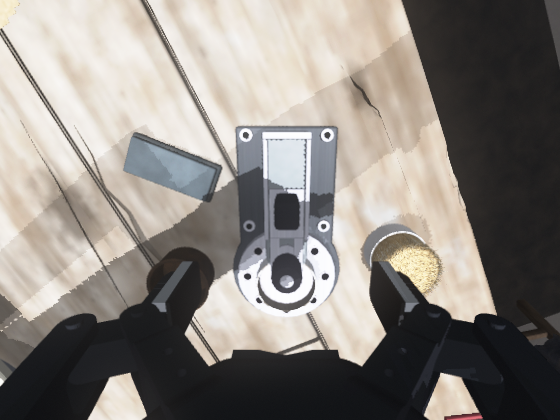

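```bash
python3 -c "
from h import *
rows_to([.5827,.103,.0925],np.deg2rad(64.9-90))"
```

```text
shift mm [  0.95   0.52 107.76] rotvec [-0.0001  0.     -0.004 ]
```

play_rows(plan=[1,0.5,27,0,0,-0.004,0,0,30,0,0,0,0,0,26,0,0,0,0,0,15,0,0,0,0,0,9,0,0,0,0,0,0,0,0,0])

```text
clock: 4.47
eef_pos: [0.5827, 0.103, 0.0932]
tool_rot: [0.844, 0.536, -0.0, -0.0]
ft_force: [-0.4, 0.2, -0.1]
grip_width: 0.0854
```

play_rows(plan=[0,0,0,0,0,0,0,0,0,0,0,0,0,0,0,0,0,0,0,0,0,0,0,0,0,0,0,0,0,0,0,0,0,0,0,0,0,0,0,0,0,0,0,0,0,0,0,0], hand=0)

```text
clock: 5.48
eef_pos: [0.5834, 0.103, 0.0939]
tool_rot: [0.844, 0.536, 0.001, 0.0]
ft_force: [2.0, -1.2, 4.7]
grip_width: 0.0191
```

play_rows(plan=[6,0,0,0,0,0,8,0,0,0,0,0,8,0,0,0,0,0,8,0,0,0,0,0,6,0,0,0,0,0,4,0,0,0,0,0,0,0,0,0,0,0])

```text
clock: 6.35
eef_pos: [0.6005, 0.1391, 0.0939]
tool_rot: [0.844, 0.536, 0.0, 0.001]
ft_force: [1.6, -1.9, 5.9]
grip_width: 0.0188
```

play_rows(plan=[2,0,0,0,0,0,2,0,0,0,0,0,0,0,0,0,0,0])

```text
clock: 6.72
eef_pos: [0.602, 0.1423, 0.0939]
tool_rot: [0.845, 0.536, 0.0, 0.001]
ft_force: [0.6, -2.4, 5.8]
grip_width: 0.0187
```

play_rows(plan=[1,0,0,0,0,0,1,0,0,0,0,0,0,0,0,0,0,0])

```text
clock: 7.1
eef_pos: [0.6025, 0.1434, 0.0939]
tool_rot: [0.845, 0.535, -0.0, 0.001]
ft_force: [1.1, -4.9, 6.4]
grip_width: 0.0192
```

play_rows(plan=[1,0,0,0,0,0,0,0,0,0,0,0])

```text
clock: 7.35
eef_pos: [0.6025, 0.1434, 0.0938]
tool_rot: [0.845, 0.535, -0.001, 0.002]
ft_force: [-1.2, -6.6, 7.7]
grip_width: 0.0191
```

play_rows(plan=[1,0,0,0,0,0,0,0,0,0,0,0])

```text
clock: 7.6
eef_pos: [0.6026, 0.1435, 0.0938]
tool_rot: [0.845, 0.535, -0.002, 0.002]
ft_force: [-1.3, -8.6, 8.6]
grip_width: 0.0192
```

play_rows(plan=[0,0,0,0,0,0,0,0,0,0,0,0,0,0,0,0,0,0,0,0,0,0,0,0,0,0,0,0,0,0,0,0,-20,0,0,0,0,0,-30,0,0,0,0,0,-30,0,0,0,-30,0,-20,0,0,0,-20,0,0,0,0,0,0,0,0,0,0,0], hand=100)

```text
clock: 8.98
eef_pos: [0.5809, 0.0999, 0.1926]
tool_rot: [0.845, 0.535, -0.001, -0.0]
ft_force: [-0.3, 0.3, 0.7]
grip_width: 0.0856
```

```bash
python3 - <<'E'
from h import *
o=bot.get_obs(); print(o['clock'],o['eef_pos'],o['ft_force'])
for n in ['wrist','top']:
  c=bot.camera(n); cv2.imwrite(f'pics/{n}2.png',c['frame'])
  for q in ['plunger_knob','lock_grip']:
    for d in bot.outline_of(q,n)[:1]:
            v,u=np.nonzero(d['mask']); w=world(c,np.c_[u,v])
            if len(w)==0: print(n,q,'none');continue
            zt=np.percentile(w[:,2],95); t=w[w[:,2]>zt-.004]
            r=cv2.minAreaRect((t[:,:2]*1000).astype(np.float32))
            print(n,q,round(d['p'],2),d['point'],len(u),'ztop',zt.round(3),'topmid',((t.min(0)+t.max(0))/2).round(4),np.ptp(t,0).round(3),r)
rows_to([.5591,.0527,.092],np.deg2rad(64.9-90))
E
```

```text
8.975 [0.58093244 0.09993968 0.19264989] [-0.26630833  0.27244164  0.66436441]
wrist plunger_knob 0.66 [269.7, 285.3] 1367 ztop 0.116 topmid [0.5599 0.0538 0.1144] [0.025 0.025 0.005] ((559.945068359375, 53.760231018066406), (24.753116607666016, 25.19359016418457), 2.8530306816101074)
wrist lock_grip 0.65 [174.9, 285.2] 2771 ztop 0.11 topmid [0.6023 0.1431 0.1093] [0.026 0.027 0.006] ((602.4190063476562, 143.25096130371094), (22.222675323486328, 20.93094825744629), 64.8173828125)
shift mm [-54.     0.47 100.44] rotvec [-0.0011  0.0006 -0.0012]
```

View pics/wrist2.png

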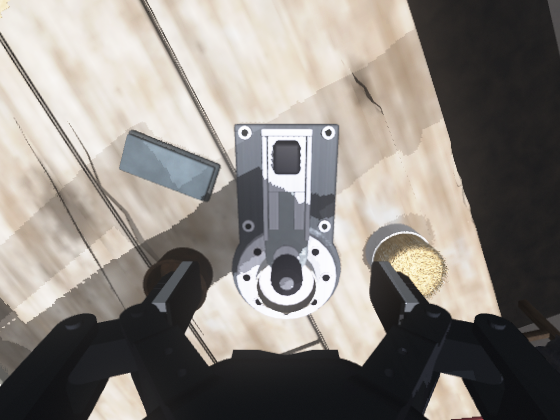

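play_rows(plan=[-25,0.5,0,0,0,0,-28.5,0,10,0,0,0,0,0,25,0,0,0,0,0,30,0,0,0,0,0,20,0,0,0,0,0,10,0,0,0,0,0,5,0,0,0,0,0,0,0,0,0])

```text
clock: 10.28
eef_pos: [0.5598, 0.0528, 0.0935]
tool_rot: [0.844, 0.536, 0.0, 0.0]
ft_force: [0.2, 0.2, -0.1]
grip_width: 0.0855
```

play_rows(plan=[0,0,0,0,0,0,0,0,0,0,0,0,0,0,0,0,0,0,0,0,0,0,0,0,0,0,0,0,0,0,0,0,0,0,0,0,0,0,0,0,0,0,0,0,0,0,0,0], hand=0)

```text
clock: 11.28
eef_pos: [0.5596, 0.0527, 0.0939]
tool_rot: [0.844, 0.536, 0.0, 0.0]
ft_force: [-1.2, -0.6, 5.5]
grip_width: 0.0247
```

play_rows(plan=[0,0,-3,0,0,0,0,0,-3,0,0,0,0,0,-3,0,0,0,0,0,-3,0,0,0,0,0,-3,0,0,0,0,0,-3,0,0,0,0,0,0,0,0,0])

```text
clock: 12.15
eef_pos: [0.5595, 0.0526, 0.1113]
tool_rot: [0.844, 0.536, -0.0, -0.0]
ft_force: [5.0, 0.4, -11.3]
grip_width: 0.0245
```

play_rows(plan=[0,0,-2,0,0,0,0,0,-1,0,0,0,0,0,0,0,0,0])

```text
clock: 12.52
eef_pos: [0.5595, 0.0526, 0.1143]
tool_rot: [0.844, 0.536, -0.0, -0.0]
ft_force: [4.7, 1.6, -11.8]
grip_width: 0.0241
```

play_rows(plan=[0,0,-1,0,0,0,0,0,0,0,0,0])

```text
clock: 12.78
eef_pos: [0.5595, 0.0526, 0.1152]
tool_rot: [0.844, 0.536, -0.0, -0.0]
ft_force: [4.7, 1.5, -12.4]
grip_width: 0.0248
```

play_rows(plan=[0,0,-1,0,0,0,0,0,0,0,0,0])

```text
clock: 13.02
eef_pos: [0.5595, 0.0526, 0.116]
tool_rot: [0.844, 0.536, -0.0, -0.0]
ft_force: [4.8, 1.5, -13.8]
grip_width: 0.0246
```

play_rows(plan=[0,0,-0.5,0,0,0,0,0,0,0,0,0,0,0,0,0,0,0])

```text
clock: 13.4
eef_pos: [0.5595, 0.0526, 0.1161]
tool_rot: [0.844, 0.536, -0.0, -0.0]
ft_force: [5.2, 1.3, -16.0]
grip_width: 0.024
```

```bash
python3 - <<'E'
from h import *
for n in ['wrist','scene']:
  c=bot.camera(n); cv2.imwrite(f'pics/{n}3.png',c['frame'])
  for q in ['plunger_knob','lock_grip']:
    for d in bot.outline_of(q,n)[:1]:
            v,u=np.nonzero(d['mask']); w=world(c,np.c_[u,v])
            if len(w)==0: print(n,q,'none');continue
            zt=np.percentile(w[:,2],95); t=w[w[:,2]>zt-.004]
            print(n,q,round(d['p'],2),d['point'],len(u),'ztop',zt.round(4),'topmid',((t.min(0)+t.max(0))/2).round(4),np.ptp(t,0).round(3))
o=bot.get_obs(); print(o['clock'],o['eef_pos'],o['ft_force'],o['grip_width'])
E
```

```text
wrist plunger_knob 0.88 [278.5, 284.6] 3980 ztop 0.1378 topmid [0.5602 0.0533 0.1366] [0.025 0.025 0.005]
wrist lock_grip 0.94 [100.2, 285.9] 7603 ztop 0.1104 topmid [0.6026 0.1431 0.1092] [0.025 0.028 0.006]
scene plunger_knob 0.57 [190.7, 275.1] 306 ztop 0.1379 topmid [0.5597 0.0497 0.1372] [0.025 0.02  0.006]
scene lock_grip 0.71 [180.3, 251.4] 174 ztop 0.0845 topmid [0.5922 0.1438 0.0858] [0.007 0.018 0.009]
13.7 [0.55944315 0.05262368 0.11603633] [  5.40483593   1.23486157 -16.69711031] 0.024421062598586542
```

View pics/wrist3.png

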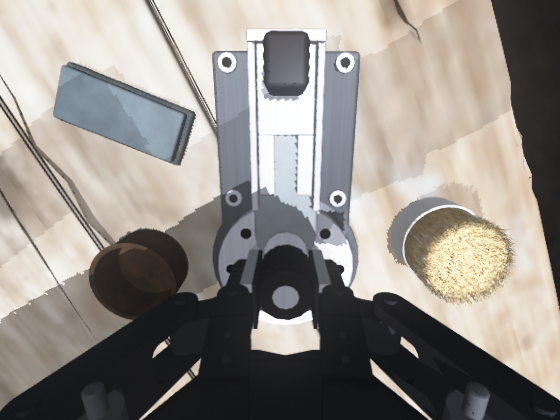

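The knob is held between the pads at pixel (287, 285). Its top has risen from 0.116 to 0.138 m, which is 22 mm. The lock's grip, at (286, 63), is at the end of the rails, and the pot, whetstone and brush stand undisturbed.

```bash
python3 -c "
from h import *
bot.job_done(); o=bot.get_obs(); print(o['clock'],o['eef_pos'],o['ft_force'],o['grip_width'])"
```

```text
the job is handed in; nothing more can be done
the job is handed in; nothing more can be done
```

The transport lock is at its end stop and the plunger is held fully up by its knob. I handed the job in at about 13.7 s on the robot's clock. No verdict is reported, and no state could be read after handing in.

- **Transport lock:** I slid it by its grip for about 45 mm, until the tool stopped moving and the force rose. The last wrist picture still shows it there, about 100 mm from the plunger's axis. In the final scene picture the gripper hid most of the lock's grip, so that view gave no usable height or position for it.
- **Plunger:** I gripped the knob (opening about 24.5 mm) and pulled it straight up until it met its stop. Its top rose 22 mm, from 0.116 to 0.138 m, in both the wrist and the scene camera. The tool rose the same 22 mm, so the knob did not slip. The downward force was 16 to 17 N at the end, more than the spring alone would give.
- **Bystanders:** in the last wrist picture the brush head, iron pot and whetstone look undisturbed. I did not measure their positions again.

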